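# Sort the seasonings into their places

### The arm

A 6-joint arm with a two-finger parallel gripper is mounted at the origin on a cart in front of the work surface, level with it; the furniture and walls round the work are solid. World frame = base frame: x ahead of the robot, y to its left, z up, the work surface at z = 0. Lengths are in m, angles in degrees, forces in N, time in s.
With the tool pointing down it reaches from about 0.35 to 0.875 m from the base axis. Payload 4.2 kg.
Tool frame: the origin (TCP) lies midway between the tips of the shut fingers; the grasp point (between the pads) lies 19 mm behind it; z points along the fingers, y is the line along which they close (so a half turn about z gives the same grasp; the last joint's range is limited). The gripper opens to 87 mm and grips with 3 to 60 N. Pads are 19 mm wide; open, the fingers measure 117 mm over their backs; the gripper's body (75 mm by 190 mm) begins 51 mm behind the grasp point.
Start: joints at [-60.642, 22.042, 0.453, 0, -68.411, -14.817], TCP at [0.157, -0.605, 0.223] pointing down, gripper open.
Joint ranges: [-179.83, 179.83], [-69.29, 118.12], [-61.27, 80.66], [-181.25, 117.63], [-171.15, -9.14], [-177.46, 177.46]. Speed limits (degrees/s): [159.86, 159.86, 180, 180, 180, 180].

### API

Orientations are given as [roll, pitch, yaw] about the fixed x, y, z axes, in that order (R = Rz(yaw) Ry(pitch) Rx(roll)).
In Python, from workcell import env gives the robot as it stands. The module is installed in compiled form; this text tells all that it offers. Calls block until the motion is done:
- env.goto(position, orientation): joint-space move of the TCP to a pose.
- env.move_straight(position, rotation=None, rate=0.15, force_limit=None): straight line of the TCP; rotation=None keeps the orientation; rate is the mean speed in m/s. With force_limit (N) it stops when the force on the tool has changed by that much, and returns True; else False.
- env.set_joints(angles): joint-space move.
- env.gripper_to(opening, grasp_force=None): opening from 0.0 (shut) to 1.0 (fully open); grasp_force is the grip in N (None keeps the last); returns when the fingers have stopped.
- env.dwell(seconds).
- env.inverse_kinematics(position, orientation): joint angles nearest the present ones, or None.
- env.read_state(): the state.
- env.grab_frame(name): name is "side" or "top" or "wrist"; returns a dict with "image" (420x560x3 uint8, blue, green, red), "fx", "fy", "cx", "cy" (pixels), "position" and "orientation" of the camera in the world. Camera axes: x right, y up, looking along -z (the intrinsics and any distortion apply to the point x, -y, -z); pixel columns grow to the right and rows downward; lengths in m; the calibration is good to about 2 mm. A picture is of the moment at which its call begins. There is no depth.
A pose or a line that the arm cannot do raises env.Unreachable and nothing moves.
- env.close_job(): hands the job in; it is judged then, once.
Trained networks look in a picture, given as the dict that the camera call returned (one of the last four; its "shot" number tells which), for a name from the list of things; names that differ only in an ending like _2 or _b are one class to them, and where a whole thing is asked for, a point or a joint stands for the part that bears it (a point fixed in the world has none). Each returns a list of dicts, best first, with "score" (0 to 1); they miss things now and then, are a little off and sometimes report something else, mostly with a low value. They report only what shows in the picture. A call takes as long as a camera call. They do not tell look-alikes from the thing itself.
- env.search_frame(picture, thing): "xyz" ([x, y, z] in m, in world coordinates, good to about 4 mm: the middle of the surface that is visible of it).
- env.trace(picture, thing): "mask" (420x560 bool, what is visible of it).
The state is a dict: "clock": time; "joint_positions": joint angles; "qvel": joint speeds; "joint_torque": joint torques, N m; "position": TCP position; "tool_rot": TCP orientation; "force": force on the tool from outside, world axes, zero at the start; "wrist_torque": the same for the moment, N m; "opening": opening from 0.0 (shut) to 1.0 (fully open); "finger_force": force on a finger pad.
Only numpy, scipy, OpenCV 4.12 (cv2) and the standard library are available. Lean on these libraries where they do the work, as an engineer would, in place of code of your own. Each camera call takes 0.05 s, during which the arm holds its last target. There are 200 camera calls.

### The job

Put the seasonings away by kind: stand the two small shakers in the white perforated basket, the two narrow-necked sauce bottles in the small green tub, and the wide lidded jar on the white board. All must stand upright on the floor of their container, the jar wholly on the board, and the tea cup must be left where it stands.

Things in the scene. Friction and masses are not known exactly. Their poses are not given: they have to be found in the camera images.
- shaker_a: Small slim straight shaker with a wide cap, no neck, blue cap, 26 mm across, 86 mm tall, 90 g, loose, standing upright. Origin: centre of its underside, z up along its axis.
- shaker_b: Small slim straight shaker with a wide cap, no neck, white cap, 26 mm across, 74 mm tall, 90 g, loose, standing upright. Origin: centre of its underside, z up along its axis.
- bottle_a: Small sauce bottle with a narrow neck, the taller, red glass: 27 mm across, tapering to the neck; to the fingers it is a solid 27 mm cylinder up to 95 mm and 18 mm above that; 116 mm tall, 160 g, loose, standing upright. Origin: centre of its underside, z up along its axis.
- bottle_b: Small sauce bottle with a narrow neck, the shorter, brown: 27 mm across, tapering to the neck; to the fingers it is a solid 27 mm cylinder up to 87 mm and 18 mm above that; 108 mm tall, 160 g, loose, standing upright. Origin: centre of its underside, z up along its axis.
- jar: Wide clear jar with a dark screwed-on lid, 51 mm across, 85 mm tall (the lid is the top 11 mm), 207 g, loose, standing upright. Origin: centre of its underside, z up along its axis.
- white_basket: Shallow white perforated basket, 165 mm (its x) by 250 mm (its y) over the rim, 58 mm tall, fixed. The flat floor, 4 mm above its origin, is 122 by 204 mm between the walls. Origin: centre of its underside, z up.
- green_tub: Small lime-green tub, 129 mm (its x) by 144 mm (its y) over the rim and grips, 75 mm tall, fixed. The flat floor, 3 mm above its origin, is 90 mm (x) by 106 mm (y) between the walls: room for two bottles side by side along its y. Origin: centre of its underside, z up.
- serving_board: White flat board, 120 mm (its x) by 165 mm (its y), top 11 mm above the table, with a grip slot near one short end, fixed. Origin: centre of its underside, z up.
- cup: Blue and white tea cup without handle, 81 mm across, 68 mm tall, loose, standing among the seasonings; not to be moved. Origin: centre of its underside, z up.
Things that resemble listed ones, but are neither listed nor needed, are in the scene too. What is shaped like the jar but turquoise is not meant.

How it is judged (in metres and radians):
At the end, for the whole second after the job is handed in: Shakers stand on the basket's floor, sauce bottles on the tub's floor, between the walls; the jar stands on the board, its axis within 35 mm (board x) and 57 mm (board y) of its centre. All upright within 0.15 rad and at rest. The cup never moved over 20 mm or leaned over 0.3 rad (x of shaker_a in the frame of white_basket between -0.052 and 0.052 m and y of shaker_a in the frame of white_basket between -0.095 and 0.095 m and z of shaker_a in the frame of white_basket between -0.002 and 0.014 m and angle between each of shaker_a, shaker_b, bottle_a, bottle_b, jar's own z axis and vertical below 0.15 rad and linear speed of each of shaker_a, shaker_b, bottle_a, bottle_b, jar below 0.02 m/s and x of shaker_b in the frame of white_basket between -0.052 and 0.052 m and y of shaker_b in the frame of white_basket between -0.095 and 0.095 m and z of shaker_b in the frame of white_basket between -0.002 and 0.014 m and x of bottle_a in the frame of green_tub between -0.036 and 0.036 m and y of bottle_a in the frame of green_tub between -0.044 and 0.044 m and z of bottle_a in the frame of green_tub between -0.003 and 0.013 m and x of bottle_b in the frame of green_tub between -0.036 and 0.036 m and y of bottle_b in the frame of green_tub between -0.044 and 0.044 m and z of bottle_b in the frame of green_tub between -0.003 and 0.013 m and x of jar in the frame of serving_board between -0.035 and 0.035 m and y of jar in the frame of serving_board between -0.057 and 0.057 m and z of jar in the frame of serving_board between 0.005 and 0.018 m); the robot touches nothing.
It fails at once if the tea cup is pushed out of its place or tipped (distance of cup from where it was at the start of the episode above 0.02 m or angle between cup's own z axis and vertical above 0.3 rad).
It also fails if it takes over 131 s, if anything falls off the work surface, if the arm or the gripper's body presses on something with over 40 N, if the wrist force passes 120 N, or if a joint passes its speed limit or range.

## Working session

There is one attempt and no reset: what is moved stays moved. The work goes in short steps, each a Python script; the robot and the scene stay as the last script left them, time stands still between calls to the robot, and variables do not carry over. Pictures are saved under pics/ and viewed, at most 14 in all, crops included, and the job is handed in when it is done.

```bash
mkdir -p pics; cat > h.py <<'E'
import numpy as np, cv2
from workcell import env
from scipy.spatial.transform import Rotation as R
E
python3 - <<'E'
from h import *
s=env.read_state();print(s['clock'],s['position'],s['tool_rot'])
for n in ['top','side']:
    f=env.grab_frame(n);cv2.imwrite(f'pics/{n}0.png',f['image'])
    print(n,{k:(v if k!='image' else 0) for k,v in f.items()})
    for t in ['shaker_a','bottle_a','jar','white_basket','green_tub','serving_board','cup']:
        for d in env.search_frame(f,t): print(t,np.round(d['xyz'],3),round(d['score'],2))
E
```

```text
0.0 [ 0.15679694 -0.6043881   0.2214623 ] [ 1.79875672e+02 -3.55084821e-03 -1.65469962e+02]
top {'image': 0, 'fx': 379.6003038363241, 'fy': 379.6003038363241, 'cx': 282.8855225566297, 'cy': 210.78040908761957, 'position': array([0.32097718, 0.04206013, 1.01431628]), 'orientation': array([  9.58050416,  -1.37509225, -89.45710074]), 'shot': 1}
shaker_a [0.338 0.303 0.087] 0.59
shaker_a [ 0.453 -0.063  0.085] 0.57
shaker_a [0.457 0.066 0.076] 0.43
bottle_a [ 0.403 -0.172  0.067] 0.5
jar [0.313 0.41  0.086] 0.62
jar [0.333 0.307 0.088] 0.59
white_basket [ 0.558 -0.363  0.004] 0.6
green_tub [0.554 0.362 0.028] 0.56
serving_board [0.645 0.005 0.008] 0.84
cup [ 0.33  -0.285  0.058] 0.9
side {'image': 0, 'fx': 541.5976930793314, 'fy': 541.5976930793314, 'cx': 280.7269260994874, 'cy': 210.01483248202112, 'position': array([ 0.28416236, -1.16139562,  0.81344282]), 'orientation': array([57.26771764,  0.05952933, -9.71407797]), 'shot': 2}
shaker_a [ 0.454 -0.083  0.049] 0.74
shaker_a [0.458 0.057 0.042] 0.61
bottle_a [ 0.406 -0.189  0.056] 0.86
bottle_a [0.4   0.162 0.045] 0.68
jar [0.336 0.292 0.022] 0.79
white_basket [ 0.56  -0.337  0.01 ] 0.85
green_tub [0.546 0.334 0.054] 0.79
serving_board [ 0.643 -0.004  0.008] 0.7
cup [ 0.323 -0.322  0.049] 0.8
cup [ 0.648 -0.004  0.009] 0.16
```

View pics/top0.png

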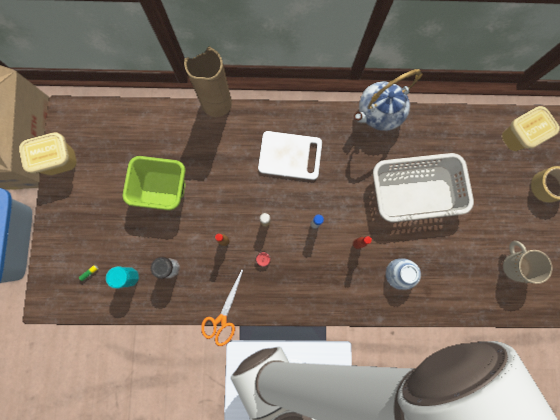

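View pics/side0.png

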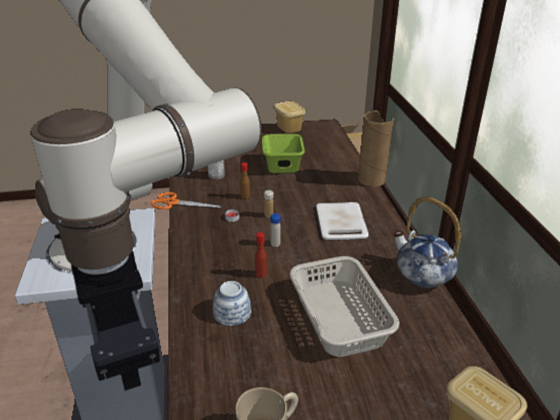

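The top view shows the dark-lidded jar at (163,268), with its turquoise look-alike at (122,277). The brown bottle is at (220,238), the red bottle at (363,241), the white-capped shaker at (265,218) and the blue-capped one at (318,221). The tub is at (155,183), the board at (290,156), the basket at (422,188) and the cup at (403,274). The side view agrees, but the arm partly hides the jar at (217,168).

```bash
cat >> h.py <<'E'
from scipy.optimize import least_squares
def proj(f,P):
    p=(np.atleast_2d(P)-f['position'])@R.from_euler('xyz',f['orientation'],degrees=True).as_matrix()
    return np.c_[f['cx']+f['fx']*p[:,0]/-p[:,2], f['cy']-f['fy']*p[:,1]/-p[:,2]]
def ray(f,uv,z):
    uv=np.atleast_2d(uv).astype(float)
    d=np.c_[(uv[:,0]-f['cx'])/f['fx'],-(uv[:,1]-f['cy'])/f['fy'],-np.ones(len(uv))]@R.from_euler('xyz',f['orientation'],degrees=True).as_matrix().T
    return f['position']+d*((z-f['position'][2])/d[:,2])[:,None]
A=np.linspace(0,2*np.pi,60)
def cyl(x,y,h,r,rt): return np.r_[np.c_[x+r*np.cos(A),y+r*np.sin(A),0*A],np.c_[x+rt*np.cos(A),y+rt*np.sin(A),0*A+h]]
def bbox(uv): return np.r_[uv.min(0),uv.max(0)]
def fitcyl(obs,r,rt,x0,h0):
    def res(p):return np.concatenate([bbox(proj(f,cyl(*p,r,rt)))-b for f,b in obs])
    s=least_squares(res,[*x0,h0],loss='soft_l1');return s.x,res(s.x)
E
cat > m.py <<'E'
from h import *
F={n:env.grab_frame(n) for n in('top','side')}
O=dict(shaker_a=(.455,-.07,.086,.013,.013),shaker_b=(.457,.06,.074,.013,.013),bottle_a=(.405,-.18,.116,.0135,.007),bottle_b=(.4,.165,.108,.0135,.007),jar=(.335,.3,.085,.0255,.0255),cup=(.33,-.3,.068,.03,.0405))
np.set_printoptions(suppress=True,precision=3,linewidth=160)
vis={n:F[n]['image'].copy() for n in F}
for cls in ['shaker_a','bottle_a','jar','cup']:
    M={n:[d['mask'] for d in env.trace(F[n],cls) if d['score']>.15] for n in F}
    for k,(x,y,h,r,rt) in O.items():
        if k[:3]!=cls[:3]:continue
        obs=[]
        for n in F:
            c=proj(F[n],[x,y,h/2])[0]
            for m in M[n]:
                v,u=np.nonzero(m)
                if len(u) and np.hypot(u.mean()-c[0],v.mean()-c[1])<14:
                    obs.append((F[n],np.r_[u.min(),v.min(),u.max()+1,v.max()+1]));vis[n][m]=(255,0,255);print(k,n,obs[-1][1]);break
        if obs:
            p,e=fitcyl(obs,r,rt,(x,y),h);print(k,p,'res',np.round(e,1))
for k,z,sz in [('white_basket',.058,(165,250)),('green_tub',.075,(129,144)),('serving_board',.011,(120,165))]:
    for n in F:
        L=env.trace(F[n],k)
        if not L: print(k,n,'none');continue
        m=L[0]['mask'];c=max(cv2.findContours(m.astype(np.uint8),cv2.RETR_EXTERNAL,cv2.CHAIN_APPROX_NONE)[0],key=len)[:,0]
        cv2.polylines(vis[n],[c],True,(0,0,255))
        for zz in (z,0): print(k,n,zz,cv2.minAreaRect((ray(F[n],c+.5,zz)[:,:2]*1000).astype(np.float32)),sz)
cv2.imwrite('pics/vis.png',np.vstack([vis['top'][80:350,40:500],vis['side'][100:380,140:600][:,:460]if 0 else cv2.copyMakeBorder(vis['side'][100:380,140:560],0,0,0,40,0)]))
E
python3 m.py
```

```text
shaker_a top [310 214 323 228]
shaker_a side [270 214 280 247]
shaker_a [ 0.458 -0.067  0.081] res [-0.2  0.4  0.3  0.6  0.2 -0.   0.8 -0.4]
shaker_b top [259 213 270 226]
shaker_b side [264 191 273 218]
shaker_b [0.461 0.067 0.068] res [ 0.3  0.1 -0.1  0.7 -0.1 -0.   0.9 -0.5]
bottle_a top [353 234 372 249]
bottle_a side [255 233 267 278]
bottle_a [ 0.405 -0.183  0.116] res [ 0.   3.  -0.4 -0.1  0.8 -0.2  0.3  0.7]
bottle_b top [215 234 229 246]
bottle_b side [240 164 249 199]
bottle_b [0.408 0.176 0.102] res [ 0.3  0.7 -0.2  0.4  0.5 -0.1  0.8 -0.3]
jar top [150 257 179 278]
jar side [208 162 224 179]
jar [0.336 0.319 0.032] res [ 4.5  0.6 -1.2 -0.1 -0.3 -0.5  1.1 -0.3]
cup top [386 258 420 289]
cup side [213 282 251 326]
cup [ 0.328 -0.29   0.044] res [ 1.4 -0.7  0.   0.6 -0.3  0.1  0.1 -6.1]
white_basket top 0.058 ((550.9685668945312, -343.45526123046875), (164.66709899902344, 250.91993713378906), 7.049597263336182) (165, 250)
white_basket top 0 ((564.9174194335938, -366.836669921875), (174.654052734375, 266.13812255859375), 7.049585819244385) (165, 250)
white_basket side 0.058 (
[... 610 characters left out ...]
.90756225585938) (129, 144)
green_tub side 0 ((565.155517578125, 431.41070556640625), (273.56109619140625, 139.23269653320312), 81.90755462646484) (129, 144)
serving_board top 0.011 ((646.3717651367188, 1.2232742309570312), (164.0357666015625, 122.9000473022461), 84.18965148925781) (120, 165)
serving_board top 0 ((649.9392700195312, 0.7755508422851562), (165.83419799804688, 124.24744415283203), 84.18964385986328) (120, 165)
serving_board side 0.011 ((642.873291015625, -10.278465270996094), (172.3784942626953, 120.59716033935547), 83.05889129638672) (120, 165)
serving_board side 0 ((647.7904663085938, 5.5012054443359375), (174.74148559570312, 122.25028228759766), 83.05889892578125) (120, 165)
```

View pics/vis.png

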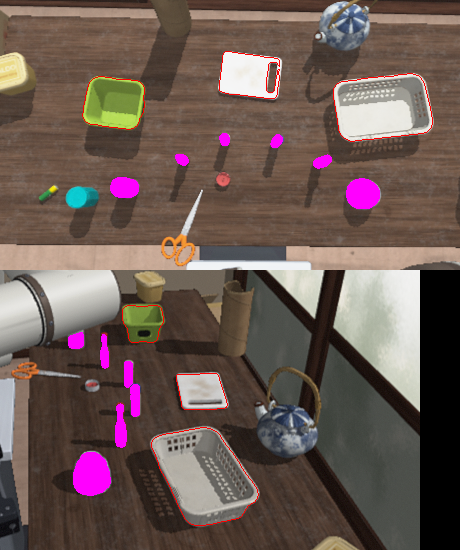

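The masks fit: the shakers measure 81 and 68 mm tall and the bottles 116 and 102 mm, each within about 6 mm of the text. The basket rim measures 165x251 mm. The tub comes out 152 mm long and the jar is occluded in the side view, so I'll refine both with the wrist camera. I start with shaker_a.

```bash
cat >> h.py <<'E'
np.set_printoptions(suppress=True,precision=3,linewidth=160)
def best(p,yaw):
    q=np.array(env.read_state()['joint_positions']);c=[]
    for y in (yaw,yaw+180,yaw-180):
        y=(y+180)%360-180
        j=env.inverse_kinematics(list(p),[180,0,y])
        if j is not None:c.append((np.abs(np.array(j)-q).max(),y))
    return min(c)[1]
def hover(x,y,z,yaw):
    w=best((x,y,z),yaw);env.goto([x,y,z],[180,0,w])
def st(m):
    s=env.read_state();print(m,'t',round(s['clock'],1),np.array(s['position']),'open',round(s['opening'],3),'ff',s['finger_force'],'F',np.array(s['force']))
def pick(x,y,tz,op,yaw=90,force=20,hz=.22):
    env.gripper_to(op);hover(x,y,hz,yaw);env.move_straight([x,y,tz],rate=.2)
    env.gripper_to(0,force);st('gripped');env.move_straight([x,y,hz],rate=.2);st('lifted')
def place(x,y,tz,op,yaw,hz=.22):
    hover(x,y,hz,yaw);env.move_straight([x,y,tz+.012],rate=.2)
    print('contact',env.move_straight([x,y,tz-.004],rate=.03,force_limit=5));st('down')
    env.gripper_to(op);env.move_straight([x,y,hz],rate=.2);st('released')
def loc(c,ang,dx,dy):
    a=np.radians(ang);return c[0]+dx*np.cos(a)-dy*np.sin(a),c[1]+dx*np.sin(a)+dy*np.cos(a)
BK,BA=(.551,-.343),7.05
E
python3 - <<'E'
from h import *
pick(.458,-.067,.041,.75)
f=env.grab_frame('wrist');cv2.imwrite('pics/w1.png',f['image'])
place(*loc(BK,BA,0,45e-3),.041+.004,.6,BA+90)
E
```

```text
gripped t 6.3 [ 0.458 -0.067  0.041] open 0.286 ff 19.99636569293216 F [-0.712  0.383  0.881]
lifted t 7.3 [ 0.457 -0.067  0.219] open 0.284 ff 19.996099976124242 F [-0.171  0.411 -1.373]
contact True
down t 9.8 [ 0.546 -0.299  0.044] open 0.284 ff 20.000373056391254 F [-0.492  0.35   4.468]
released t 11.6 [ 0.545 -0.298  0.219] open 0.601 ff 0.0 F [-0.322  0.201  0.068]
```

View pics/w1.png

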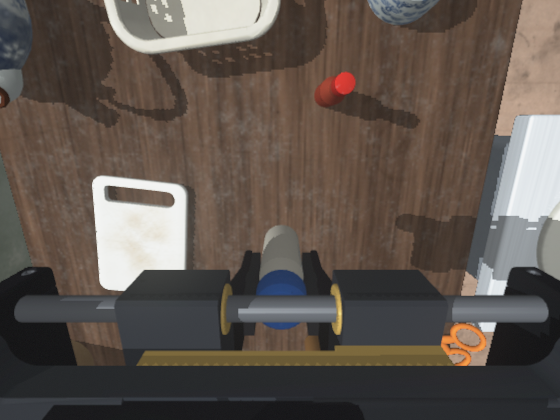

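The wrist view shows the blue-capped shaker upright in the fingers at (282,280). Contact came at TCP height 0.044 against the expected 0.045. Next is shaker_b, followed by wrist views toward the tub and jar.

```bash
python3 - <<'E'
from h import *
pick(.461,.067,.036,.75)
place(*loc(BK,BA,0,-45e-3),.036+.004,.6,BA+90)
f=env.grab_frame('top');cv2.imwrite('pics/t2.png',f['image'])
env.gripper_to(1.0)
for i,p in enumerate([(.42,.25,.30),(.45,.35,.30)]):
    hover(*p,90);f=env.grab_frame('wrist');print({k:v for k,v in f.items() if k!='image'});cv2.imwrite(f'pics/w2{i}.png',f['image'])
    for t in('jar','green_tub'):
        for d in env.trace(f,t):
            m=d['mask'];v,u=np.nonzero(m);print(t,round(d['score'],2),bbox(np.c_[u,v]))
        for d in env.search_frame(f,t):print(t,d['xyz'],d['score'])
    f.pop('shot');np.savez(f'w2{i}.npz',**f)
st('')
E
```

```text
gripped t 15.4 [0.461 0.067 0.036] open 0.281 ff 20.079870452173054 F [-1.022 -0.604  0.351]
lifted t 16.5 [0.46  0.067 0.219] open 0.288 ff 20.0738071964588 F [-0.192 -0.723 -0.506]
contact True
down t 19.6 [ 0.557 -0.388  0.039] open 0.282 ff 19.98292414471507 F [-1.415 -0.238  3.472]
released t 21.5 [ 0.556 -0.387  0.218] open 0.6 ff 0.0 F [-0.309  0.473 -1.552]
{'fx': 295.8751048985361, 'fy': 295.8751048985361, 'cx': 280.84445430266965, 'cy': 216.15076839476023, 'position': array([0.42 , 0.165, 0.462]), 'orientation': array([-17.608,   0.011, 179.951]), 'shot': 7}
jar 0.9 [330 262 355 295]
jar 0.66 [318 203 362 252]
jar [0.3413, 0.306, 0.0817] 0.97
jar [0.3234, 0.3969, 0.0501] 0.59
green_tub 0.61 [148 201 240 295]
green_tub [0.5558, 0.3462, 0.0316] 0.93
{'fx': 295.8751048985361, 'fy': 295.8751048985361, 'cx': 280.84445430266965, 'cy': 216.15076839476023, 'position': array([0.45 , 0.266, 0.461]), 'orientation': array([ -17.536,   -0.047, -179.964]), 'shot': 8}
jar 0.86 [352 205 400 254]
jar 0.68 [341 139 391 180]
jar [0.3437, 0.3098, 0.0843] 0.69
jar [0.3163, 0.4094, 0.088] 0.61
green_tub 0.98 [158 126 259 237]
green_tub [0.5552, 0.355, 0.0333] 0.75
 t 25.8 [0.45  0.349 0.301] open 1.004 ff 0.0 F [-0.369  0.076 -0.331]
```

View pics/w20.png

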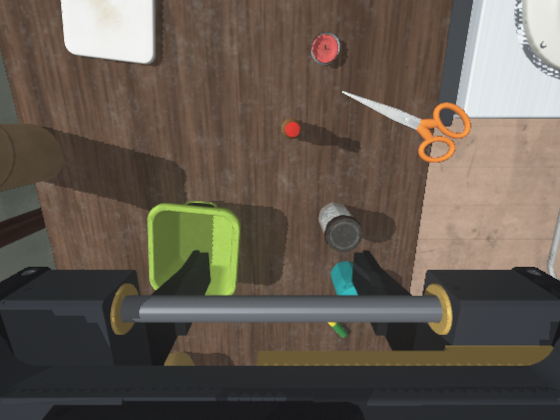

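View pics/t2.png

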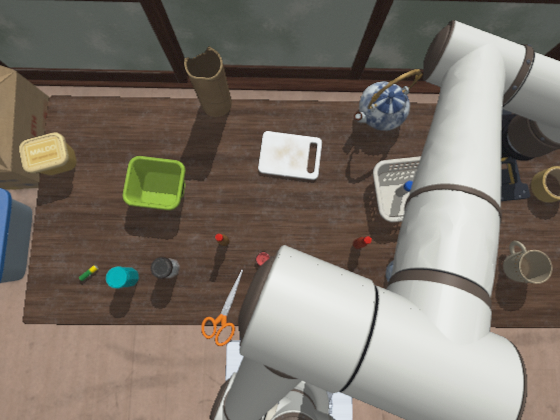

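The wrist view shows the jar lid at (342,232), the turquoise jar behind it at (343,280), the tub at (195,250) with a grip loop at (202,205), and the brown bottle's cap at (291,129). In the top view the blue cap stands in the basket at (408,187).

```bash
python3 - <<'E'
from h import *
T=env.grab_frame('top')
W=[dict(np.load(f'w2{i}.npz')) for i in(0,1)]
obs=[(T,np.r_[150,257,179,278]),(W[0],np.r_[318,203,363,253]),(W[1],np.r_[341,139,392,181])]
for o in (obs,obs[:2],obs[1:]):
    p,e=fitcyl(o,.0255,.0255,(.335,.31),.085);print(p,np.round(e,1))
# tub: floor/rim via green segmentation in each view
for n,f in(('top',T),('w1',W[1])):
    hsv=cv2.cvtColor(f['image'],cv2.COLOR_BGR2HSV);m=cv2.inRange(hsv,(28,90,50),(45,255,255))
    c=max(cv2.findContours(m,cv2.RETR_EXTERNAL,cv2.CHAIN_APPROX_NONE)[0],key=cv2.contourArea)[:,0]
    u=ray(f,c+.5,.075)[:,:2]
    a=np.radians(-6);L=(u-[.547,.345])@np.array([[np.cos(a),-np.sin(a)],[np.sin(a),np.cos(a)]])*1000
    print(n,'local x',L[:,0].min(),L[:,0].max(),'y',L[:,1].min(),L[:,1].max(),'rect',cv2.minAreaRect((u*1000).astype(np.float32)))
    for q in(-20,0,20):
        k=L[np.abs(L[:,0]-q)<6];j=L[np.abs(L[:,1]-q)<6];print(q,'y',k[:,1].min(),k[:,1].max(),'x',j[:,0].min(),j[:,0].max())
b=cv2.resize(T['image'][140:230,100:200],None,fx=4,fy=4,interpolation=2);w=cv2.resize(W[1]['image'][90:270,140:300],None,fx=2,fy=2);cv2.imwrite('pics/tub.png',np.hstack([b,w]))
E
```

```text
[0.333 0.315 0.081] [ 0.   1.1  0.5  1.4  0.2 -0.2 -0.7 -0.2 -1.1 -0.4  0.2  1.3]
[0.334 0.315 0.083] [-0.2  0.7  0.6  1.2 -0.2 -0.3 -0.8  0.4]
[0.332 0.315 0.08 ] [ 0.7 -0.1 -0.4 -0.5 -0.6 -0.3  0.3  1.2]
top local x -65.8705087050945 65.40485214782846 y -78.2276014135082 74.51504301394714 rect ((546.5719604492188, 343.177734375), (152.74111938476562, 131.27578735351562), 83.9963150024414)
-20 y -76.88757100667912 74.51504301394714 x -65.7679609313341 64.32510979668619
0 y -78.2276014135082 74.27499393522966 x -65.60750539487337 64.48023441941476
20 y -73.3049377902204 74.15414035140286 x -65.73902434866375 64.94254528848224
w1 local x -67.68713077953288 62.33342239988922 y -71.14720246457698 73.3280444456299 rect ((544.5009765625, 346.488037109375), (144.3986358642578, 129.95223999023438), 83.61380004882812)
-20 y -70.7851634220836 73.25526218360004 x -67.24681309609399 62.05413655975114
0 y -70.82514726208647 73.2184312127333 x -67.36452299702493 62.33342239988922
20 y -71.12761207982328 73.14501641814694 x -67.0358112066042 61.431175531794096
```

View pics/tub.png

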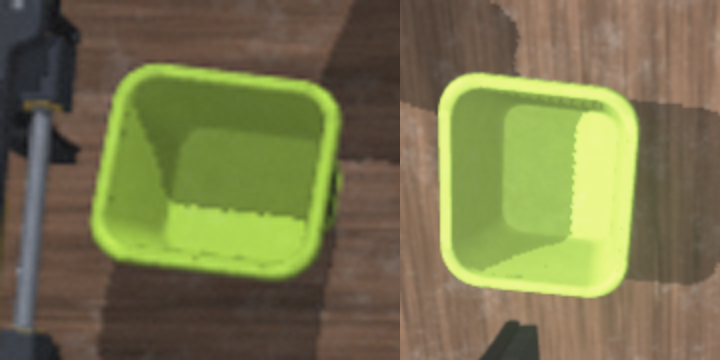

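The jar fits at (0.333, 0.315) with height 0.081–0.083. The crop shows the grip loop sticking out at (335,200), which explains the extra length. The tub centre is (0.546, 0.346), yaw -6°. I place the jar and then bottle_b.

```bash
cat >> h.py <<'E'
BD=(.646,.0);TB=(.546,.346)
E
python3 - <<'E'
from h import *
pick(.333,.315,.041,1.0)
place(*loc(BD,-6,0,.010),.041+.011,1.0,84)
pick(.408,.176,.056,.75)
f=env.grab_frame('wrist');cv2.imwrite('pics/w3.png',f['image'])
place(*loc(TB,-6,0,.023),.056+.003,.55,84)
E
```

```text
gripped t 28.4 [0.333 0.315 0.041] open 0.585 ff 19.98200737471052 F [ 1.113 -0.116  0.813]
lifted t 29.4 [0.332 0.314 0.218] open 0.586 ff 19.971980844402424 F [ 0.385 -0.527 -2.47 ]
contact True
down t 32.4 [0.648 0.01  0.052] open 0.583 ff 19.99820365900632 F [ 0.5   -0.37   3.648]
released t 34.3 [0.646 0.01  0.219] open 0.999 ff 0.0 F [-0.441 -0.256 -0.416]
gripped t 37.9 [0.408 0.176 0.056] open 0.307 ff 19.974922235123813 F [-0.507  0.901  0.836]
lifted t 38.8 [0.407 0.175 0.219] open 0.301 ff 19.97451827628538 F [ 0.322 -0.569 -0.973]
contact True
down t 41.2 [0.548 0.369 0.059] open 0.302 ff 19.982248961459845 F [-1.401  1.062  3.168]
released t 42.8 [0.548 0.368 0.218] open 0.551 ff 0.0 F [-0.053 -0.927 -0.435]
```

View pics/w3.png

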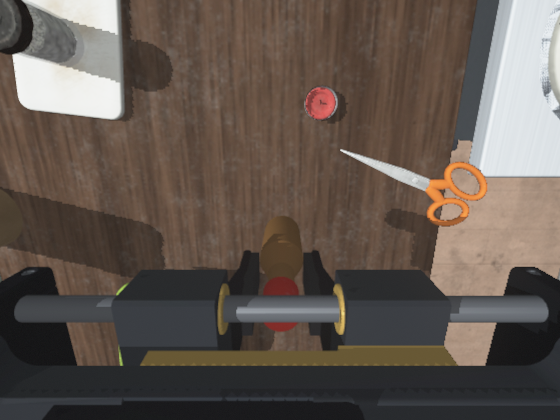

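The wrist view shows the brown bottle held upright at (282,260) and the jar standing on the board at (60,40). Both contact heights matched. Now bottle_a, then a check with the arm out of the way.

```bash
python3 - <<'E'
from h import *
pick(.405,-.183,.056,.75)
place(*loc(TB,-6,0,-.023),.056+.003,.55,84)
hover(.40,.05,.35,90)
F={n:env.grab_frame(n) for n in('top','side')}
cv2.imwrite('pics/t4.png',F['top']['image']);cv2.imwrite('pics/s4.png',F['side']['image'])
for t in('shaker_a','bottle_a','jar','cup'):
    for n in F:
        for d in env.search_frame(F[n],t):print(t,n,np.array(d['xyz']),round(d['score'],2))
st('')
E
```

```text
gripped t 47.2 [ 0.405 -0.183  0.056] open 0.307 ff 19.957288141013123 F [-0.738  0.284  0.525]
lifted t 48.2 [ 0.404 -0.183  0.219] open 0.304 ff 19.957005023024976 F [-0.048 -0.572 -1.755]
contact True
down t 51.4 [0.544 0.323 0.059] open 0.302 ff 19.990878151729703 F [-0.316  0.347  2.592]
released t 53.1 [0.543 0.323 0.219] open 0.549 ff 0.0 F [ 0.006  0.068 -0.271]
shaker_a top [ 0.542 -0.292  0.076] 0.77
shaker_a top [ 0.558 -0.382  0.061] 0.63
shaker_a side [ 0.551 -0.4    0.049] 0.74
shaker_a side [ 0.542 -0.307  0.054] 0.65
shaker_a side [0.539 0.301 0.053] 0.5
bottle_a top [0.542 0.364 0.06 ] 0.71
bottle_a top [0.539 0.32  0.067] 0.47
bottle_a side [0.542 0.313 0.086] 0.44
bottle_a side [0.535 0.357 0.098] 0.44
jar side [ 0.643 -0.008  0.062] 0.91
jar side [0.31  0.395 0.052] 0.71
cup top [ 0.329 -0.283  0.056] 0.95
cup side [ 0.326 -0.321  0.047] 0.64
 t 54.9 [0.4  0.05 0.35] open 0.55 ff 0.0 F [-0.303 -0.429  0.341]
```

View pics/t4.png

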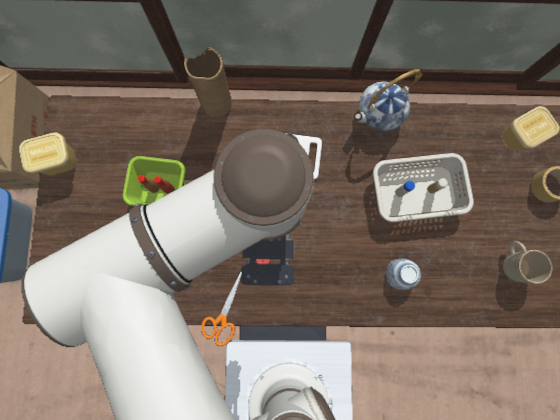

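View pics/s4.png

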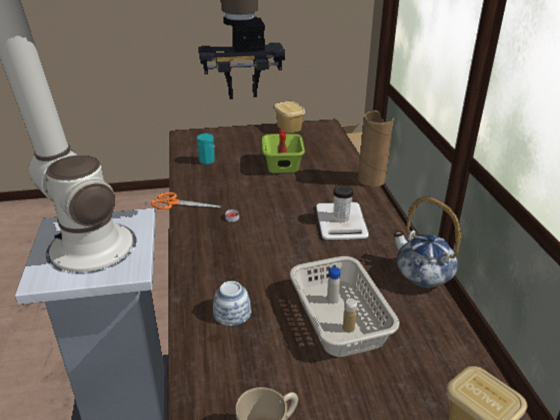

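The shakers stand in the basket (top view: 408,187 and 441,185) and both bottles stand in the tub (142,181 and 162,184). The jar is upright on the board (side view: 343,205). The cup hasn't moved: the networks place it where it was at the start. I'm handing in.

```bash
python3 -c "
from h import *
print(env.close_job())"
```

```text
the job is handed in; nothing more can be done
None
```

I handed the job in at about 55 s on the robot's clock: both shakers stand in the basket, both sauce bottles in the tub and the jar on the board, with the cup unmoved in the final top and side views; the judge returned no verdict.

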